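# Stack up the paint set

### The job

Clear up the paint set: put the paint box squarely on the base, the same way round, so that its hollow underside drops fully over the raised paint block of the base. Then take the cover off the sloping drying stand and put it on the paint box in the same way, so that all the cut corners are at the same end. Set both down gently rather than dropping them, let go, and leave the other things on the table alone.

Things in the scene. Friction and masses are not known exactly. Their poses are not given: they have to be found in the camera images.
- base: Low white plastic tray fixed to the table: foot 150 (own x) x 88 x 14 mm, +x corners cut off at 45 deg (26 mm), flat on top (the ledge). On it a block with paint pans, 8 mm high, 114 x 48 mm tapering to 108 x 42 at its top (22 mm above the table), +x corners cut too. Its +x end points roughly away from the robot. Origin: centre of underside, on the table; z up.
- box: Loose white plastic paint box, 0.16 kg, level on the table, lying crosswise (+x end to the left). Outline 126 (own x) x 60 mm, the two +x corners cut off at 45 deg (18 mm), the -x corners square. Upright sides to a ledge at z = 34 mm, on it a block with paint pans like the base's (top z = 42). Hollow below, see point box_cut. Grip its two long sides, 60 mm apart. Origin: centre of underside; z up.
- cover: Loose white plastic cover, 0.13 kg, tilted 28 deg on the stand, cut end uppermost and pointing away from the robot, top leaning to the robot. Outline 126 (own x) x 60 mm, the two +x corners cut off at 45 deg (18 mm), the -x corners square. Upright sides to a plain flat top at z = 34 mm. Hollow below, see point cover_cut. Grip its two long sides, 60 mm apart. Origin: centre of underside; z normal to its top.
- stand: Wooden drying stand fixed to the table: foot 150 x 76 mm; on it a board 142 x 56 mm sloping 28 deg, low end with a 14 mm lip (holds the cover's square end) to the robot, high end at its own +x, about 88 mm up. The board is narrower than the cover, whose long sides are free. Origin: centre of underside, on the table; the middle of the board's face is 54 mm above it.
- base_cut (a point): middle of the cut end of the base as the box sits on it: 63 mm along the base's own +x from its origin, 14 mm up (ledge height)
- box_cut (a point): middle of the box's cut end at its lower edge, 63 mm along own +x from its origin. Underneath: a skirt 4 mm thick round a cavity 118 x 52 mm, 10 mm deep, with the same cut corners. It passes over the base's block with 2 mm to spare all round, only the right way round; the skirt then rests on the ledge, the box's origin 14 mm above the base's.
- cover_cut (a point): middle of the cover's cut end at its lower edge, 63 mm along own +x from its origin. The underside is hollow exactly as the paint box's and fits the block on the paint box in the same way; seated, its origin is 34 mm above the box's.
- hoop: bystander: wooden embroidery hoop lying flat, 144 mm across, 11 mm high; origin at the centre of its underside
- tub: bystander: low open white round tub, 68 mm across, 32 mm high; origin at the centre of its underside
- jar: bystander: squat closed glass jar with a black cap, 56 mm across, 65 mm high; origin at the centre of its underside
- pencil_pot: bystander: brown cardboard tube 52 mm across and 100 mm high, with pencils standing out of it to 165 mm; origin at the centre of its underside
- marker: bystander: thick marker pen lying along its own x, 138 mm long, 18 mm thick; origin at its middle on the table
- scissors: bystander: scissors with blue handles lying flat, 150 mm long, 10 mm high; origin near the pivot, blades to its own +x
- bottle: bystander: plain white plastic bottle, 60 mm across, 140 mm high; origin at the centre of its underside
Things that resemble listed ones, but are neither listed nor needed, are in the scene too. Leave any blue or red look-alike of the box alone.

How it is judged:
On the way, in this order (a step that is already met when the one before it is completed fails the run):
1. the paint box is fully seated on the base, the right way round, with the cover not yet on it (horizontal distance between box and base below 0.0045 m and horizontal distance between box_cut and base_cut below 0.005 m and z of box in the frame of base between 0.011 and 0.016 m and angle between box's own z axis and vertical below 0.04 rad), for 0.2 s.
2. the cover is fully seated on the paint box on the base (all of step 1 and horizontal distance between cover and box below 0.0045 m and horizontal distance between cover_cut and box_cut below 0.005 m and z of cover in the frame of box between 0.031 and 0.036 m and angle between cover's own z axis and vertical below 0.04 rad), for 0.2 s.
At the end, for the whole second after the job is handed in: Box seated on the base and cover on the box, cut ends together: centres within 4.5 mm and cut ends within 5 mm in plan of those below, origins 14 mm (box over base) and 34 mm (cover over box) up, -3 to +2 mm, level within 0.04 rad, at rest, released (all of step 2 and linear speed of each of box, cover below 0.02 m/s); the robot touches nothing.
It fails at once if the paint box or the cover is dropped (moves faster than 0.5 m/s, as after a fall of more than about 13 mm, while not held) ((linear speed of box above 0.5 m/s and contact force between the fingers and box below 0.05 N) or (linear speed of cover above 0.5 m/s and contact force between the fingers and cover below 0.05 N)).
It fails at once if another thing on the table is moved by more than 30 mm (distance of any of hoop, tub, jar, pencil_pot, marker, scissors, bottle from where it was at the start of the episode above 0.03 m).
It also fails if it takes over 70 s, if anything falls off the work surface, if the arm or the gripper's body presses on something with over 40 N, if the wrist force passes 120 N, or if a joint passes its speed limit or range.

### The arm

A 7-joint arm with a two-finger parallel gripper is mounted at the origin on the work surface. World frame = base frame: x ahead of the robot, y to its left, z up, the work surface at z = 0. Lengths are in m, angles in rad, forces in N, time in s.
With the tool pointing down it reaches from about 0.425 to 0.95 m from the base axis. Payload 4.7 kg.
Tool frame: the origin (TCP) lies on the centre line of the jaws, within the pads' length; the fingertips stand robot.nose_length ahead of it and the grasp point (between the pads) lies 8 mm behind it (robot.nose_length is the distance from the TCP to the fingertips, in m); z points along the fingers, y is the line along which they close (so a half turn about z gives the same grasp; the last joint's range is limited). The gripper opens to 85 mm and grips with 20 to 120 N. Pads are 22 mm wide; open, the fingers measure 114 mm over their backs; the gripper's body (76 mm by 85 mm) begins 54 mm behind the grasp point. The pads swing forward as they close: fully open they stand 13 mm farther back than shut.
Start: joints at [1.238, 0.469, -0.049, 1.532, 0.024, 1.141, -0.082], TCP at [0.202, -0.644, 0.209] pointing down, gripper open.
Joint ranges: [-2.59, 2.59], [-0.33, 1.99], [-1.39, 1.29], [0.1, 2.45], [-1.04, 4.18], [0.21, 1.99], [-2.66, 2.66]. Speed limits (rad/s): [2.57, 2.57, 3.14, 3.14, 3.14, 3.14, 3.14].

### API

Orientations are given as [roll, pitch, yaw] about the fixed x, y, z axes, in that order (R = Rz(yaw) Ry(pitch) Rx(roll)).
In Python, from plant import robot gives the robot as it stands. Calls block until the motion is done:
- robot.goto(position, orientation): joint-space move of the TCP to a pose.
- robot.move_straight(position, vel=0.15, attitude=None, contact_N=None): straight line of the TCP; attitude=None keeps the orientation; vel is the mean speed in m/s. With contact_N (N) it stops when the force on the tool has changed by that much, and returns True; else False.
- robot.move_joints(angles): joint-space move.
- robot.grip(opening, strength=None): opening from 0.0 (shut) to 1.0 (fully open); strength is the grip in N (None keeps the last); returns when the fingers have stopped.
- robot.sleep(seconds).
- robot.inverse_kinematics(position, orientation): joint angles nearest the present ones, or None.
- robot.sense(): the state.
- robot.grab_frame(name): name is "scene" or "side" or "wrist"; returns a dict with "image" (400x640x3 uint8, red, green, blue), "range_z" (400x640 float32, m along the optical axis (not along the pixel's ray), 0 where there is no reading), "fx", "fy", "cx", "cy" (pixels), "R" (3x3) and "t" (3): a world point X has camera coordinates R X + t. Camera axes: x right, y down, z forward; pixel columns grow to the right and rows downward; lengths in m; the calibration is good to about 2 mm. A picture is of the moment at which its call begins.
A pose or a line that the arm cannot do raises robot.IKError and nothing moves.
- robot.close_job(): hands the job in; it is judged then, once.
The state is a dict: "t": time; "joint_pos": joint angles; "joint_velocities": joint speeds; "effort": joint torques, N m; "tcp_pos": TCP position; "tcp_rot": TCP orientation; "wrist_force": force on the tool from outside, world axes, zero at the start; "torque": the same for the moment, N m; "opening": opening from 0.0 (shut) to 1.0 (fully open); "gripper_force": force on a finger pad.
Only numpy, scipy, OpenCV 4.12 (cv2) and the standard library are available. Lean on these libraries where they do the work, as an engineer would, in place of code of your own. Each camera call takes 0.05 s, during which the arm holds its last target. There are 200 camera calls.

## Working session

There is one attempt and no reset: what is moved stays moved. The work goes in short steps, each a Python script; the robot and the scene stay as the last script left them, time stands still between calls to the robot, and variables do not carry over. Pictures are saved under pics/ and viewed, at most 12 in all, crops included, and the job is handed in when it is done.

```bash
mkdir -p pics; ls
cat > h.py <<'E'
import numpy as np, cv2, pickle
from plant import robot
def snap(name,tag):
    f=robot.grab_frame(name); pickle.dump(f,open(f'pics/{tag}.pkl','wb'))
    cv2.imwrite(f'pics/{tag}.png',f['image'][:,:,::-1]); return f
def load(tag): return pickle.load(open(f'pics/{tag}.pkl','rb'))
def cloud(f):
    z=f['range_z']; v,u=np.mgrid[:z.shape[0],:z.shape[1]]
    c=np.stack([(u-f['cx'])/f['fx']*z,(v-f['cy'])/f['fy']*z,z],-1)
    return (c-f['t'])@f['R']   # world = R^T (c-t)
E
python3 - <<'E'
from h import *
for n in ('scene','side','wrist'): f=snap(n,n+'0'); print(n,f['fx'],-f['R'].T@f['t'],f['R'][2])
s=robot.sense(); print(s['t'],s['tcp_rot'],robot.nose_length)
a=[cv2.imread(f'pics/{n}0.png') for n in('scene','side')]
E
```

```text
pics
scene 372.57545327255224 [1.17123797 0.19253504 1.13223719] [-0.50186603 -0.07676003 -0.86153258]
side 475.8645076294825 [0.08086656 0.74978183 1.01298145] [ 0.38827232 -0.52523177 -0.75721608]
wrist 318.9196330056099 [ 0.27991741 -0.61879284  0.37187851] [-0.30818243 -0.09346769 -0.94672455]
0.15 [-3.14012886e+00  4.07146539e-05  3.03762509e-01] 0.011
```

View pics/scene0.png

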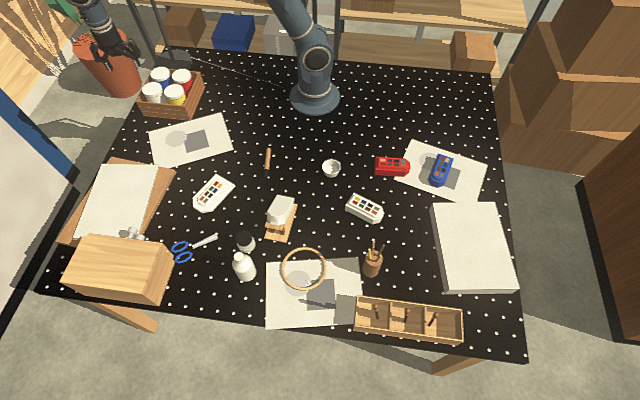

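View pics/side0.png

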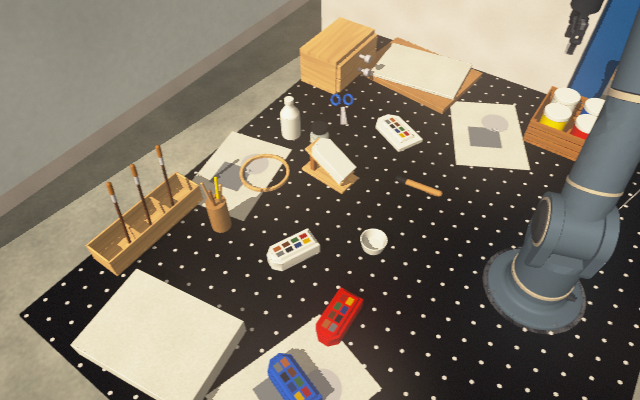

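Candidates in the scene view: white pan-topped pieces at (213,192) (low, elongated towards the viewer, so the base) and (364,207) (crosswise, so the box). The cover is on the stand at (281,212). The red one (392,166) and the blue one (441,170) are look-alikes. I'll confirm with an enlarged crop and measure.

Run:
```python
from h import *
a=cv2.imread('pics/scene0.png'); b=cv2.imread('pics/side0.png')
def c(i,u,v): return cv2.resize(i[v-35:v+35,u-45:u+45],(396,298),interpolation=cv2.INTER_CUBIC)
o=np.vstack([np.hstack([c(a,213,192),c(a,364,207)]),np.hstack([c(a,281,215),c(b,330,160)])])
cv2.imwrite('pics/crop.png',o)
f=load('scene0');P=cloud(f)
for n,(u,v) in dict(base=(213,192),box=(364,207),cover=(281,208),tub=(331,168),hoop=(303,250),jar=(245,240),bottle=(243,265),pot=(373,260),marker=(267,158),sc=(205,242)).items(): print(n,P[v,u].round(3))
# white pixel stats for base, box
hsv=cv2.cvtColor(a,cv2.COLOR_BGR2HSV)
for n,(u,v),zr in (('base',(213,192),(.008,.03)),('box',(364,207),(.028,.05)),('cover',(281,210),(.05,.15))):
    Q=P[v-30:v+30,u-35:u+35].reshape(-1,3); k=(Q[:,2]>zr[0])&(Q[:,2]<zr[1]); Q=Q[k]
    r=cv2.minAreaRect((Q[:,:2]*1000).astype(np.float32)); print(n,len(Q),r,Q[:,2].min(),Q[:,2].max())
```

```text
base [ 0.533 -0.282  0.022]
box [0.534 0.249 0.042]
cover [ 0.6   -0.019  0.088]
tub [0.36  0.116 0.003]
hoop [0.699 0.066 0.001]
jar [ 0.715 -0.114  0.061]
bottle [ 0.813 -0.089  0.105]
pot [0.744 0.286 0.102]
marker [ 0.352 -0.128  0.011]
sc [ 0.717 -0.26   0.005]
base 861 ((534.6473388671875, -292.8167419433594), (92.23604583740234, 150.3751220703125), 64.47843170166016) 0.008010026265906328 0.02754626631176529
box 564 ((527.7297973632812, 251.90045166015625), (126.38048553466797, 62.575965881347656), 65.69485473632812) 0.028204822028665134 0.046974761724962344
cover 713 ((630.9404296875, -39.839378356933594), (97.51094818115234, 206.5544891357422), 66.37286376953125) 0.05016710570603075 0.1151872681318032
```

View pics/crop.png

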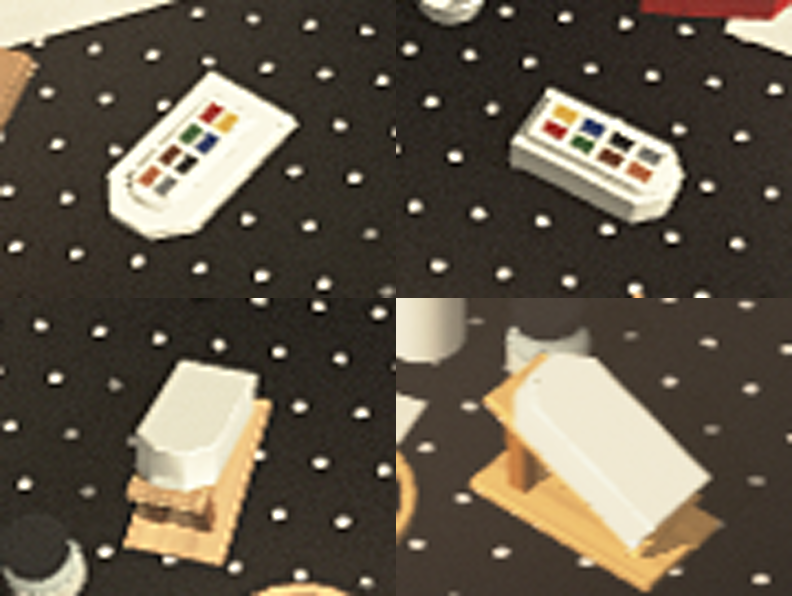

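The crops confirm it. The base's cut end faces away from the robot and to its right (yaw ≈ -25.5°). The box's cut end faces left (yaw ≈ 66°). The cover on the stand has its cut end up and away. Next I'll take close looks with the wrist camera.

```bash
cat >> h.py <<'E'
pi=np.pi
def rect(f,c,zr,rad=.11):
    P=cloud(f); z=f['range_z']
    hsv=cv2.cvtColor(f['image'],cv2.COLOR_RGB2HSV)
    k=(z>0)&(P[...,2]>zr[0])&(P[...,2]<zr[1])&(np.hypot(P[...,0]-c[0],P[...,1]-c[1])<rad)
    n,l,st,_=cv2.connectedComponentsWithStats(k.astype(np.uint8)); 
    k=l==1+np.argmax(st[1:,4]); Q=P[k]
    (cx,cy),(w,h),a=cv2.minAreaRect((Q[:,:2]*1000).astype(np.float32))
    if w<h: a+=90
    return cx/1000,cy/1000,(a+90)%180-90,max(w,h),min(w,h),np.median(Q[:,2]),k
E
python3 - <<'E'
from h import *
t0=robot.sense()['t']
for nm,p,y in (('box',(.528,.252),65.7),('base',(.535,-.293),-25.5)):
  for k in (-180,0,180):
    for z in (.06,.28):
      q=robot.inverse_kinematics([*p,z],[pi,0,np.radians(y+k)]); print(nm,k,z,None if q is None else np.round(q,2))
robot.goto([.50,-.293,.26],[pi,0,np.radians(-25.5)])
f=snap('wrist','w_base'); print(rect(f,(.535,-.293),(.008,.03))[:6],robot.sense()['t']-t0)
robot.goto([.50,.0,.40],[pi,0,0.]); f=snap('wrist','w_cov'); print(robot.sense()['t']-t0)
E
python3 -c "
import cv2,numpy as np
cv2.imwrite('pics/two.png',cv2.resize(np.hstack([cv2.imread('pics/w_base.png'),cv2.imread('pics/w_cov.png')]),(800,250)))"
```

```text
box -180 0.06 [ 0.27  0.83 -1.18  1.84  0.88  1.1   1.47]
box -180 0.28 [ 0.3   0.51 -1.17  1.62  0.48  1.34  1.78]
box 0 0.06 [ 0.16  0.7  -0.96  1.85  0.69  0.97 -1.53]
box 0 0.28 [ 0.24  0.45 -1.05  1.62  0.41  1.31 -1.3 ]
box 180 0.06 [ 0.27  0.83 -1.18  1.84  0.88  1.1   1.47]
box 180 0.28 [ 0.3   0.51 -1.17  1.62  0.48  1.34  1.78]
base -180 0.06 [ 0.87  0.61 -0.61  1.8   0.44  0.87  1.18]
base -180 0.28 [ 0.92  0.38 -0.67  1.57  0.24  1.27  1.34]
base 0 0.06 [ 0.47  0.53 -0.05  1.83  0.04  0.79 -1.62]
base 0 0.28 [ 0.52  0.31 -0.11  1.6   0.04  1.23 -1.62]
base 180 0.06 [ 0.87  0.61 -0.61  1.8   0.44  0.87  1.18]
base 180 0.28 [ 0.92  0.38 -0.67  1.57  0.24  1.27  1.34]
(0.5323359985351562, -0.2907931518554687, -25.291099548339844, 149.0189971923828, 88.05876159667969, np.float64(0.01405717554305469)) 1.7417
3.025
```

View pics/two.png

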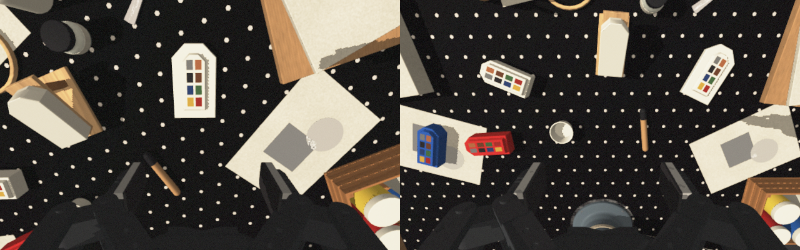

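Wrist views: the base fills the left view at (193,80) with its cut end up (fit 149x88 mm, good). The cover on the stand is at (613,45) in the right view. Now the close look at the box, plus the cover fit.

```bash
cat >> h.py <<'E'
def coverfit(f,c):
    P=cloud(f); hsv=cv2.cvtColor(f['image'],cv2.COLOR_RGB2HSV)
    k=(f['range_z']>0)&(P[...,2]>.04)&(P[...,2]<.14)&(np.hypot(P[...,0]-c[0],P[...,1]-c[1])<.1)&(hsv[...,1]<70)
    n,l,st,_=cv2.connectedComponentsWithStats(k.astype(np.uint8)); k=l==1+np.argmax(st[1:,4]); Q=P[k]
    # RANSAC plane
    g=np.random.default_rng(0); best=None
    for _ in range(300):
        a=Q[g.choice(len(Q),3,False)]; n=np.cross(a[1]-a[0],a[2]-a[0]); n/=np.linalg.norm(n)+1e-12
        if abs(n[2])<.6: continue
        m=abs((Q-a[0])@n)<.0025
        if best is None or m.sum()>best.sum(): best=m
    T=Q[best]; c0=T.mean(0); n=np.linalg.svd(T-c0,full_matrices=False)[2][2]; n*=np.sign(n[2])
    T=Q[abs((Q-c0)@n)<.003]
    tilt=np.degrees(np.arccos(n[2])); up=np.array([-n[0],-n[1],0]);up/=np.linalg.norm(up)
    ex=up-(up@n)*n; ex/=np.linalg.norm(ex); ey=np.cross(n,ex)
    uv=np.stack([(T-c0)@ex,(T-c0)@ey],1)
    (a,b),(w,h),ang=cv2.minAreaRect((uv*1000).astype(np.float32))
    if w<h: ang+=90
    ang=(ang+90)%180-90; cen=c0+ex*a/1000+ey*b/1000
    return cen,n,tilt,np.degrees(np.arctan2(up[1],up[0])),ang,max(w,h),min(w,h),len(T)
E
python3 - <<'E'
from h import *
print(coverfit(load('w_cov'),(.6,-.025)))
robot.goto([.515,.215,.26],[pi,0,np.radians(65.7)])
f=snap('wrist','w_box'); print(rect(f,(.528,.252),(.025,.05))[:6],robot.sense()['t'])
E
```

```text
(array([ 0.58644023, -0.02401543,  0.08308889]), array([-0.46653944,  0.03769866,  0.88369665]), np.float64(27.90844535332272), np.float64(-4.619740338936564), -0.1403350830078125, 127.12738800048828, 59.99917984008789, 3412)
(0.5243682861328125, 0.2538148193359375, 66.1416015625, 126.15104675292969, 60.131629943847656, np.float64(0.040605880530260874)) 4.2333
```

View pics/w_box.png

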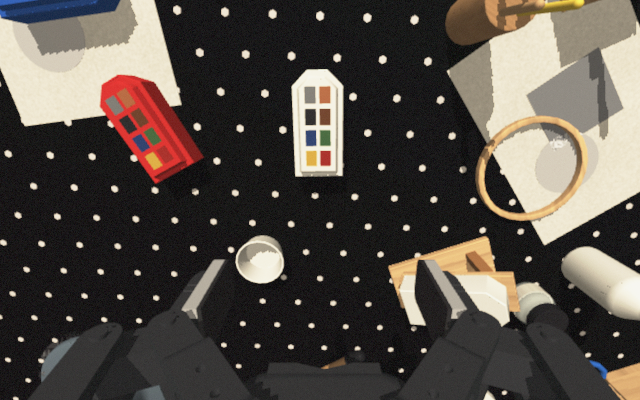

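The box is at (318,123), cut end up, between the jaw directions. Fit: (.524,.254), yaw 66.1°. Pick it and place it on the base.

```bash
python3 - <<'E'
from h import *
B=(.5244,.2538); y=np.radians(66.1)
robot.goto([*B,.10],[pi,0,y]); robot.move_straight([*B,.015],vel=.1)
robot.grip(0.0,40); s=robot.sense(); print('grip',s['opening'],s['gripper_force'],s['tcp_pos'],s['wrist_force'])
robot.move_straight([*B,.24],vel=.2)
D=(.5323,-.2908); yd=np.radians(-25.3)
robot.goto([*D,.20],[pi,0,yd]); robot.move_straight([*D,.06],vel=.12)
s=robot.sense(); print(s['t'],s['opening'],s['tcp_pos'],s['wrist_force'])
f=snap('wrist','w_pre'); snap('side','s_pre')
E
python3 -c "
import cv2,numpy as np
cv2.imwrite('pics/pre.png',np.hstack([cv2.resize(cv2.imread('pics/w_pre.png'),(480,300)),cv2.resize(cv2.imread('pics/s_pre.png')[90:190,320:420],(300,300))]))"
```

```text
grip 0.4760320318465893 37.092263074591756 [0.52540491 0.25370566 0.01624239] [-0.65765865 -0.47314166  5.21222933]
10.9917 0.46985397074400725 [ 0.53301815 -0.29108039  0.06089445] [-0.29738387 -0.2805193  -2.19888456]
```

View pics/pre.png

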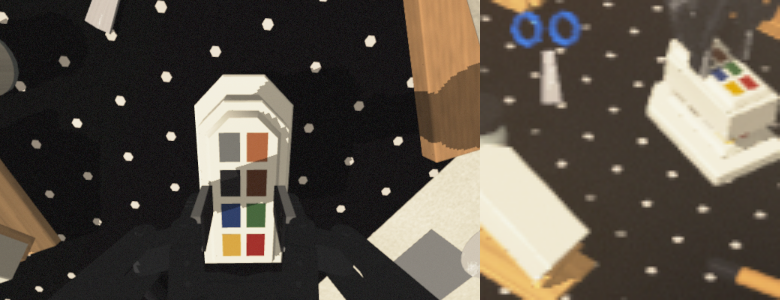

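The box is held centrally and level above the base (left view (243,170)), cut ends matching. Lower it until contact.

Run:
```python
from h import *
D=(.5323,-.2908)
c=robot.move_straight([*D,.036],vel=.05,contact_N=8); s=robot.sense(); print(c,s['tcp_pos'],s['wrist_force'])
if not c:
    c=robot.move_straight([*D,.0265],vel=.02,contact_N=10); s=robot.sense(); print(c,s['tcp_pos'],s['wrist_force'],s['torque'],s['t'])
```

```text
False [ 0.53229418 -0.29077717  0.03576047] [-0.28817872  0.65471181 -2.79706194]
True [ 0.53277483 -0.29086084  0.030364  ] [-0.82916418  1.21488997  4.87156387] [-0.00897577  0.25723217 -0.01885162] 12.1083
```

Run:
```python
from h import *
D=(.5323,-.2908); yd=np.radians(-25.3)
robot.grip(1.0); robot.move_straight([*D,.12],vel=.12)
robot.goto([.50,-.276,.28],[pi,0,yd])
f=snap('wrist','w_b2'); print(rect(f,D,(.042,.053))[:6],rect(f,D,(.053,.065))[:6],rect(f,D,(.008,.019))[:6])
Q=cloud(f); 
for zr in ((.042,.053),(.053,.065),(.008,.019)): print(np.median(Q[rect(f,D,zr)[6]][:,2]))
C=np.array([.58644,-.02402,.08309]); n=np.array([-.46654,.0377,.8837])
for k in (0,180):
  y=np.radians(-4.7); 
  from scipy.spatial.transform import Rotation as R
  M=R.from_euler('xyz',[0,-np.radians(27.9),y])*R.from_euler('z',k,degrees=True)*R.from_euler('x',pi)
  o=M.as_euler('xyz'); print(k,o)
  for d in (-.019,.06,.1): 
    q=robot.inverse_kinematics(C+n*d,o); print(d,None if q is None else np.round(q,2))
print(robot.sense()['t'])
```

```text
(0.5311873779296875, -0.28927484130859377, -25.206680297851562, 125.74113464355469, 60.005348205566406, np.float64(0.04733227147963101)) (0.5322158813476563, -0.2898287353515625, -25.37176513671875, 109.91458892822266, 44.87437438964844, np.float64(0.055234522393888916)) (0.5327020874023437, -0.2909033508300781, -25.345428466796875, 147.59716796875, 88.07858276367188, np.float64(0.013076786999171761))
0.04733227147963101
0.055234522393888916
0.013076786999171761
0 [ 3.14159265 -0.48694686 -0.08203047]
-0.019 None
0.06 [ 0.24  0.21 -0.36  2.24  0.6   0.27 -2.29]
0.1 [ 0.42  0.13 -0.55  2.23  0.46  0.35 -2.15]
180 [3.14159265 0.48694686 3.05956218]
-0.019 [ 0.84  0.69 -1.18  2.19  1.53  0.69  0.12]
0.06 [ 0.9   0.41 -1.17  2.21  1.14  0.53  0.39]
0.1 [ 0.94  0.25 -1.14  2.21  0.82  0.46  0.68]
14.2833
```

The box is seated: ledge ≈ 48 mm, centre within 1.5 mm of the base. Next is the cover, approached along its normal with the half-turn grasp.

```bash
python3 - <<'E'
from h import *
C=np.array([.58644,-.02402,.08309]); n=np.array([-.46654,.0377,.8837]); o=[pi,.48695,3.05956]
robot.goto([.50,-.15,.33],[pi,0,np.radians(154.7)])
for d in (.16,.13,.1):
    try: robot.goto(C+n*d,o); print('at',d); break
    except robot.IKError as e: print(d,e)
f=snap('wrist','w_c2'); 
try: print(coverfit(f,C[:2]))
except Exception as e: print(e)
s=robot.sense(); print(s['t'],s['tcp_pos'],s['tcp_rot'])
snap('side','s_c2')
E
python3 -c "
import cv2,numpy as np
cv2.imwrite('pics/c2.png',np.hstack([cv2.resize(cv2.imread('pics/w_c2.png'),(480,300)),cv2.resize(cv2.imread('pics/s_c2.png')[70:230,240:400],(300,300))]))"
```

```text
at 0.16
(array([ 0.58689224, -0.02519493,  0.08290197]), array([-0.46787091,  0.03751282,  0.88300034]), np.float64(27.99356209801456), np.float64(-4.584038018535097), -0.1491851806640625, 124.44139862060547, 60.05022430419922, 6358)
17.6083 [ 0.51357952 -0.01890043  0.22603364] [3.14082884 0.48931359 3.05717024]
```

View pics/c2.png

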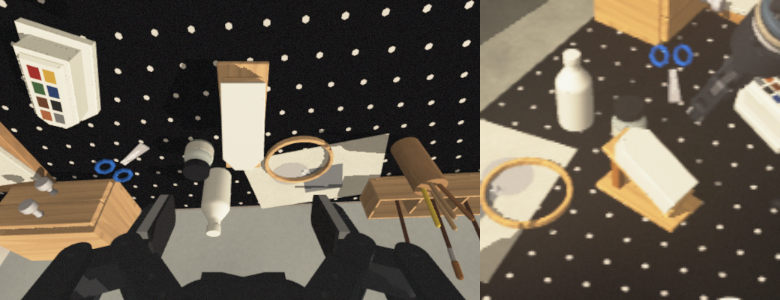

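The cover is at (243,125), and both fits agree within about 1 mm. Grasp it, lift along the normal, then turn it level above the box.

```bash
python3 - <<'E'
from h import *
C=np.array([.5867,-.0248,.0830]); n=np.array([-.4672,.0376,.8834]); o=[pi,np.radians(27.95),np.radians(180-4.75)]
robot.move_straight(C+n*.06,vel=.15,attitude=o)
c=robot.move_straight(C-n*.019,vel=.06,contact_N=15); s=robot.sense(); print(c,s['tcp_pos'],s['wrist_force'],'depth',(s['tcp_pos']-C)@n)
robot.grip(0.0,40); s=robot.sense(); print(s['opening'],s['gripper_force'],s['tcp_pos'],s['tcp_rot'],s['wrist_force'])
R0=s['tcp_pos']
robot.move_straight(C+n*.06,vel=.1); s=robot.sense(); print(s['opening'],s['gripper_force'],s['wrist_force'])
robot.goto([.50,-.10,.27],[pi,0,np.radians(154.7)])
robot.goto([.532,-.290,.19],[pi,0,np.radians(154.7)])
s=robot.sense(); print(s['t'],s['tcp_pos'],s['tcp_rot'],s['opening'])
snap('wrist','w_c3'); snap('side','s_c3')
E
python3 -c "
import cv2,numpy as np
cv2.imwrite('pics/c3.png',np.hstack([cv2.resize(cv2.imread('pics/w_c3.png'),(480,300)),cv2.resize(cv2.imread('pics/s_c3.png')[40:180,330:470],(300,300))]))"
```

```text
False [ 0.59564208 -0.02553331  0.06651497] [ 0.19523379 -0.90803946  0.47925951] depth -0.018768185648010405
-0.0019289273373562475 0.0 [ 0.59558369 -0.02550468  0.0662146 ] [3.14156947 0.487818   3.05865168] [-0.15757569  0.02678699  0.71189887]
0.0010990135272694983 0.0 [1.06283622 1.20108218 0.03161035]
23.325 [ 0.53276981 -0.2872949   0.19054388] [3.14014775e+00 3.28672083e-04 2.70341028e+00] 0.002470730019722313
```

View pics/c3.png

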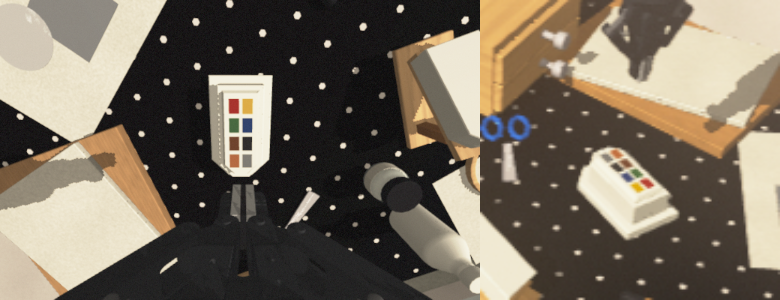

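The gripper closed empty (opening ≈ 0). The cover was not picked and still appears to be at the stand, at right (435,90). Box still seated. Open up and look at the cover again.

```bash
python3 - <<'E'
from h import *
robot.grip(1.0)
robot.goto([.50,-.10,.30],[pi,0,np.radians(154.7)])
C=np.array([.5867,-.0248,.0830]); n=np.array([-.4672,.0376,.8834]); o=[pi,np.radians(27.95),np.radians(180-4.75)]
f=snap('scene','sc4'); print(coverfit(f,(.6,-.025)))
robot.goto(C+n*.16,o); f=snap('wrist','w_c4'); print(coverfit(f,(.6,-.025)))
print(coverfit(load('scene0'),(.6,-.025)))
s=robot.sense();print(s['t'],s['opening'])
E
python3 -c "
import cv2,numpy as np
cv2.imwrite('pics/c4.png',np.hstack([cv2.resize(cv2.imread('pics/w_c4.png')[60:260,220:420],(400,400)),cv2.resize(cv2.imread('pics/sc4.png')[180:250,246:316],(400,400))]))"
```

```text
(array([ 0.5894066 , -0.02551456,  0.0837687 ]), array([-0.46168724,  0.050302  ,  0.88561538]), np.float64(27.67265447717896), np.float64(-6.217994900796004), 1.9066435098648071, 131.38941955566406, 60.32829666137695, 376)
(array([ 0.58732358, -0.02527016,  0.08312353]), array([-0.46774917,  0.03770861,  0.88305649]), np.float64(27.986706385297648), np.float64(-4.609055592231434), -0.0756378173828125, 126.03181457519531, 60.05366516113281, 6402)
(array([ 0.58939961, -0.02623914,  0.08388837]), array([-0.46489675,  0.04881273,  0.88401828]), np.float64(27.869047863966305), np.float64(-5.993918779071343), 1.515506625175476, 127.50956726074219, 60.51332092285156, 377)
25.9833 0.998951336862931
```

View pics/c4.png

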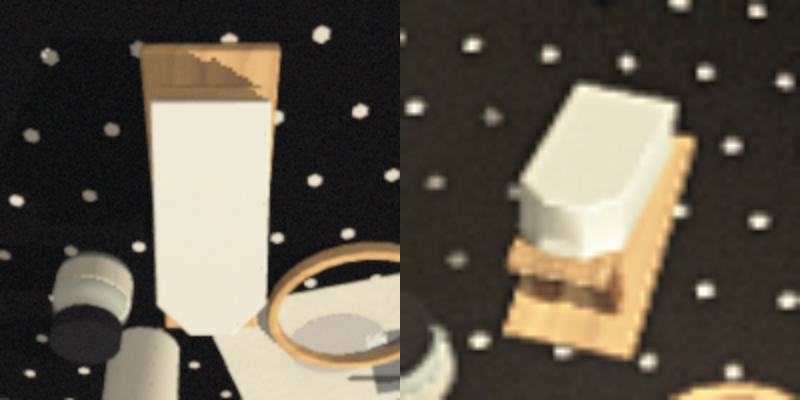

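The cover has not moved, so the fingers closed above it. The box grip at opening 0.476 (≈41 mm) also suggests the pads held its top block, so the fingertips seem to stand farther back than stated. I'll measure them in the depth image I already have (w_c3, jaws shut).

Run:
```python
from h import *
for tag,tcp,R in (('w_c3',np.array([.53277,-.28729,.19054]),None),('s_c3',np.array([.53277,-.28729,.19054]),None)):
    f=load(tag); P=cloud(f)
    k=(f['range_z']>0)&(np.hypot(P[...,0]-tcp[0],P[...,1]-tcp[1])<.03)&(P[...,2]>.1)
    z=P[k][:,2]; print(tag,k.sum(),(np.percentile(z,[0,1,5,20,50])-tcp[2]).round(4) if k.sum() else '')
# open jaws, pointing along -n at w_c4
from scipy.spatial.transform import Rotation as Ro
s=robot.sense(); M=Ro.from_euler('xyz',s['tcp_rot']).as_matrix(); f=load('w_c4'); L=(cloud(f)-s['tcp_pos'])@M
k=(f['range_z']>0)&(abs(L[...,1])<.07)&(abs(L[...,0])<.05)&(abs(L[...,2])<.06)
q=L[k]; print('open',k.sum(),np.percentile(q[:,2],[100,99,95,80]).round(4), q[q[:,2]>np.percentile(q[:,2],97)].mean(0))
print(robot.nose_length)
```

```text
w_c3 19872 [0.024  0.0303 0.0425 0.0689 0.0827]
s_c3 523 [0.0219 0.0286 0.0353 0.0607 0.0942]
open 3165 [-0.0348 -0.036  -0.0384 -0.0432] [ 0.00224496  0.00034666 -0.0363169 ]
0.011
```

Both cameras show the real fingertips about 23 mm behind the reported TCP when shut and about 36 mm when open, not 11 mm ahead. So the fingers have to go about 34 mm deeper. I'll redo the cover grasp with that.

Run:
```python
from h import *
C=np.array([.5870,-.0250,.0830]); n=np.array([-.4675,.0376,.8832]); o=[pi,np.radians(27.97),np.radians(180-4.7)]
q=robot.inverse_kinematics(C-n*.054,o); print(np.round(q,2) if q is not None else None)
robot.move_straight(C+n*.02,vel=.15,attitude=o)
c=robot.move_straight(C-n*.054,vel=.06,contact_N=12); s=robot.sense(); print(c,'depth',(s['tcp_pos']-C)@n,s['wrist_force'])
if not c:
    robot.grip(0.0,40); s=robot.sense(); print(s['opening'],s['gripper_force'],'depth',(s['tcp_pos']-C)@n,s['wrist_force'],s['torque'])
print(s['t'])
```

```text
[ 0.3   0.48 -0.44  2.19  1.53  0.26 -0.02]
False depth -0.05377535654367173 [-0.5774856   0.27846062 -0.38418176]
0.697934299149771 43.178651842754334 depth -0.053611171854752185 [-3.06745144  0.13447991  5.50643111] [ 0.02162313  0.54549947 -0.04874672]
28.925
```

Opening 0.698 ≈ 60 mm, so the cover's sides are held. Lift and carry it over.

```bash
python3 - <<'E'
from h import *
C=np.array([.5870,-.0250,.0830]); n=np.array([-.4675,.0376,.8832])
robot.move_straight(C+n*.04,vel=.1); s=robot.sense(); print(s['opening'],s['gripper_force'],s['wrist_force'])
robot.goto([.50,-.10,.24],[pi,0,np.radians(154.7)])
D=[.532,-.290]
robot.goto([*D,.14],[pi,0,np.radians(154.7)]); robot.sleep(.3)
s=robot.sense(); print(s['t'],s['tcp_pos'],s['tcp_rot'],s['opening'],s['wrist_force'])
f=snap('wrist','w_c5'); P=cloud(f)
for zr in ((.175,.215),(.04,.05),(.008,.019)):
    r=rect(f,D,zr); print(zr,np.round(r[:6],4),r[6].sum())
snap('side','s_c5')
E
python3 -c "
import cv2,numpy as np
cv2.imwrite('pics/c5.png',np.hstack([cv2.resize(cv2.imread('pics/w_c5.png'),(480,300)),cv2.resize(cv2.imread('pics/s_c5.png')[40:180,330:470],(300,300))]))"
```

```text
0.6965537018306731 43.40722089400515 [-0.14153668 -0.52759674 -1.85260253]
31.9833 [ 0.53252821 -0.2890392   0.14099893] [-3.14123313e+00  1.47865847e-03  2.70178463e+00] 0.7024422615675746 [ 0.56047083 -0.24710405 -0.8563134 ]
(0.175, 0.215) [  0.5213  -0.2841  64.7537 104.8887 101.8181   0.1937] 37643
(0.04, 0.05) [ 4.82500e-01 -2.67300e-01  6.48851e+01  6.01570e+01  1.64306e+01
  4.70000e-02] 942
(0.008, 0.019) [ 4.79700e-01 -2.67000e-01  6.47722e+01  8.80054e+01  3.16709e+01
  1.29000e-02] 1823
```

View pics/c5.png

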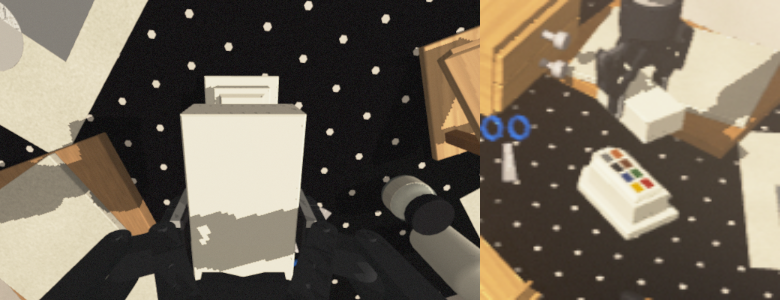

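The cover is held level above the seated box, both square ends towards the top of the wrist view (cover edge row 113, box row 77). I'll compare their square ends and sides in the box axes.

Run:
```python
from h import *
f=load('w_c5'); P=cloud(f); y=np.radians(-25.3); D=np.array([.5323,-.2902])
u=(P[...,0]-D[0])*np.cos(y)+(P[...,1]-D[1])*np.sin(y); v=-(P[...,0]-D[0])*np.sin(y)+(P[...,1]-D[1])*np.cos(y); z=P[...,2]
br=f['image'].min(-1)>90
for nm,lo,hi,ur in (('cover',.16,.205,(-.08,-.045)),('box',.038,.051,(-.075,-.03))):
    k=(f['range_z']>0)&(z>lo)&(z<hi)&(u>ur[0])&(u<ur[1])&(abs(v)<.05)&br
    print(nm,k.sum(),'u',np.percentile(u[k],[.5,2,10,50]).round(4),'v',np.percentile(v[k],[.3,1,99,99.7]).round(4),'z',np.percentile(z[k],[5,50,95,99]).round(4))
    if nm=='cover':
        t=(f['range_z']>0)&(z>.185)&(z<.205)&br&(abs(v)<.025)&(u<0); A=np.c_[u[t],v[t],np.ones(t.sum())]; print('plane',np.linalg.lstsq(A,z[t],rcond=None)[0])
```

```text
cover 10042 u [-0.0633 -0.0632 -0.0631 -0.0568] v [-0.0288 -0.0283  0.03    0.0305] z [0.1699 0.1935 0.1946 0.195 ]
plane [0.01121451 0.00041722 0.19397545]
box 988 u [-0.063  -0.063  -0.0625 -0.0586] v [-0.0305 -0.0301  0.029   0.0292] z [0.0433 0.047  0.0499 0.0509]
```

Aligned along the length to 0.3 mm. The 1.3 mm sideways error goes away with the commanded target, and the tilt is 0.011 rad. Lower to contact.

Run:
```python
from h import *
D=[.532,-.2902]
robot.move_straight([*D,.06],vel=.1); s=robot.sense(); print(s['tcp_pos'])
c=robot.move_straight([*D,.036],vel=.04,contact_N=8); s=robot.sense(); print(c,s['tcp_pos'],s['wrist_force'])
if not c:
    c=robot.move_straight([*D,.0255],vel=.02,contact_N=10); s=robot.sense(); print(c,s['tcp_pos'],s['wrist_force'],s['torque'],s['t'])
```

```text
[ 0.53265155 -0.29028001  0.06058768]
False [ 0.53214345 -0.29012298  0.03600204] [-0.26142441 -0.35479423 -1.23976002]
True [ 0.53211675 -0.29033369  0.02816799] [-0.39725095  0.01289733  4.53211996] [0.09872304 0.12867187 0.05407168] 34.225
```

Contact came at TCP 0.0282 (0.0288 expected), so the cover is seated. Release, back off and check.

Run:
```python
from h import *
D=[.532,-.2902]
robot.grip(1.0); robot.move_straight([*D,.14],vel=.12)
robot.goto([.50,-.276,.28],[pi,0,np.radians(-25.3)])
f=snap('wrist','w_end')
for zr in ((.074,.092),(.008,.019)):
    r=rect(f,D,zr); print(zr,np.round(r[:6],4))
P=cloud(f)[rect(f,D,(.074,.092))[6]]; print('top plane',np.linalg.lstsq(np.c_[P[:,:2]-D,np.ones(len(P))],P[:,2],rcond=None)[0].round(4),robot.sense()['t'])
```

```text
(0.074, 0.092) [ 5.321000e-01 -2.897000e-01 -2.525330e+01  1.243162e+02  6.006370e+01
  8.110000e-02]
(0.008, 0.019) [ 5.324000e-01 -2.907000e-01 -2.529930e+01  1.497202e+02  8.819530e+01
  1.300000e-02]
top plane [-0.0009  0.0005  0.0811] 38.1333
```

View pics/w_end.png

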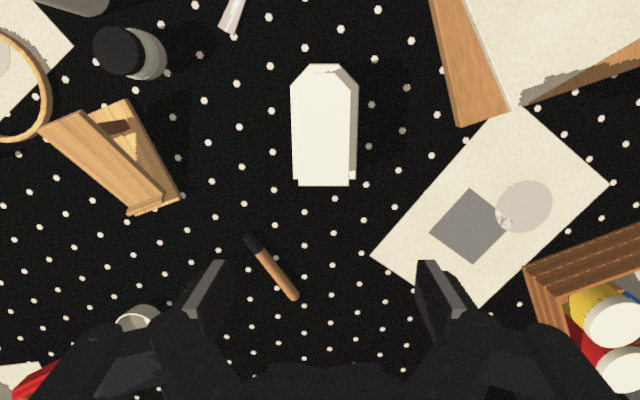

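The cover sits level on the stack at (323,125), top at 81 mm as measured (82 expected), centre within 1 mm of the base, cut ends together. The gripper is clear, so I'm handing in.

```bash
python3 -c "
from plant import robot
print(robot.close_job())"
```

```text
the job is handed in; nothing more can be done
None
```

The job is handed in at about 38 s with no verdict returned: by my last wrist-camera check the paint box is on the base with the cover on it, level, about 1 mm off centre, cut ends together and gripper clear; the first cover grasp closed empty because the fingertips sit about 34 mm farther back than stated, and the second held.

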